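Hang the ring gauge on the free carousel hook

TASK

Turn the gauge carousel until the free hook clicks in over the red mark on its base, then take the blue-banded ring gauge out of the V-block and hang it on that hook, slid fully back against the brass collar. Handle the gauge gently: do not knock or force it against the carousel, let the hook take its weight before you let go rather than dropping it on, and leave the other things on the bench alone.

Things in the scene. Friction and masses are not known exactly. Their poses are not given: they have to be found in the camera images.
- stand: gauge carousel: fixed grey iron base (220 mm across, 20 high) and post under a turning grey head (100 across, from 113 to 173 mm up) with 5 hooks, 72 deg apart. Origin: on the post's axis at bench level. z up; its own -x points from the axis to the red mark on the base, on the robot's side
- rotor (a joint): angle of the head, anticlockwise from above, endless; a whole number of turns (0, 6.28) when the free hook stands over the red mark. A spring detent clicks in at each of the 5 stations, pulling in within about 0.15 rad; it takes about 0.4 N m to turn past, else 0.1 N m. Four smaller ring gauges (44 and 50 mm across) stay on the other hooks and can swing sideways
- knob (a point): centre of the black knob on top of the head, on its axis: 40 mm across, 30 high, its top 208 mm above the bench; it turns the head
- free_hook (a point): on the head, 92 mm from its axis, nominal place of the free hook's end at rod height (145 mm). The hook is clamped by hand in an upright slot, unmeasured, up to 10 mm higher or lower: feel for it. 8 mm steel rod; its end turns up, 16 mm from rod axis to top, reaching 96 mm from the axis; brass collar (24 across) at its root, front face 62 mm from the axis: 26 mm clear between
- gauge: dark steel ring gauge with a blue band: 60 mm outside, 28 mm bore, 16 wide, 0.22 to 0.37 kg; it stands on its rim in the V-block. Origin: its centre, about 54 mm above the bench; x along the bore (either face may go on first). Hung, its bore rests on the rod, centre 10 mm below the rod's axis and 70 mm from the carousel's axis. No more than 12 N between it and the carousel
- vblock: loose steel V-block, 40 mm long (x, along the V), about 65 wide, 37 high; origin under its centre. The gauge stands across it; the V's top edges are 17 mm below the gauge's centre and 26 to 33 mm to either side of it
- test_block: bystander: round steel hardness test block, 64 mm across, 12 high, origin under its centre
- anvil: bystander: dark iron anvil, a disc 58 mm across and 10 high with a 19 mm shank on top, 34 high in all; origin under its centre
- weight: bystander: dark steel ring weight, 68 mm across, 12 high, 24 mm hole; origin under its centre
- driver: bystander: screwdriver with a red handle, lying along its x
- spanner: bystander: steel spanner lying along its x

How it is judged:
By the outcome, as a careful person would: the job done as asked, in the order asked, and still so for the second after the job is handed in, with the robot touching nothing.
It also fails if it takes over 72 s, if anything falls off the work surface, if the arm or the gripper's body presses on something with over 40 N, if the wrist force passes 120 N, or if a joint passes its speed limit or range.

ROBOT

A 7-joint arm with a two-finger parallel gripper is mounted at the origin on the work surface. World frame = base frame: x ahead of the robot, y to its left, z up, the work surface at z = 0. Lengths are in m, angles in rad, forces in N, time in s.
With the tool pointing down it reaches from about 0.35 to 0.775 m from the base axis. Payload 3.1 kg.
Tool frame: the origin (TCP) lies at the very end of the fingers, on their centre line; the grasp point (between the pads) lies 19 mm behind it; z points along the fingers, y is the line along which they close (so a half turn about z gives the same grasp; the last joint's range is limited). The gripper opens to 85 mm and grips with 20 to 120 N. Pads are 22 mm wide; open, the fingers measure 114 mm over their backs; the gripper's body (76 mm by 85 mm) begins 54 mm behind the grasp point. The pads swing forward as they close: fully open they stand 13 mm farther back than shut.
Start: joints at [1.209, 0.311, 0.014, 1.512, -0.004, 1.319, -0.027], TCP at [0.173, -0.522, 0.231] pointing down, gripper open.
Joint ranges: [-2.7, 2.7], [-0.3, 1.91], [-1.27, 1.3], [0.12, 2.57], [-1.44, 4.58], [0.2, 2.03], [-3.05, 3.05]. Speed limits (rad/s): [2.79, 2.79, 3.14, 3.14, 3.14, 3.14, 3.14].

INTERFACE

Orientations are given as a rotation vector (axis times angle).
In Python, from workcell import bot, optics, workorder gives the robot as it stands. The module is installed in compiled form; this text tells all that it offers.
- The arm moves only by the tool step_arm, never from a script. Its argument "deltas" is a list of rows, each an object of numbers: "x", "y", "z": the shift along the world's x, y, z in m; "rx", "ry", "rz": the turn, a rotation vector about the world's x, y, z in units of 5 degrees (1.0 is 5 degrees). In form: [{"x": .., "y": .., "z": .., "rx": .., "ry": .., "rz": ..}, ...]. A call has 1 to 20 rows; each row shifts and turns the commanded pose from where the row before left it; what a row does not reach is not made up. A row lasts 1/10 s, in which the tool goes at most 50 mm and 8.59 degrees, less where a joint would pass 70% of its speed; a pose out of reach is approached as far as the arm can. A call is refused whole if a number of a shift passes 0.05 or a number of a turn 1, either way. A call with a gripper value outside its range is refused whole. "gripper" is the opening, from 0 (shut) to 1 (fully open), set as the call begins (left out, the last holds). The fingers move at their own pace and stop on an object; "newtons" is the grip in N (left out, the last holds). Time passes only in rows, so rows that do not move let the fingers close. It gives the time, the measured TCP pose, the force, the opening and the grip force at its end, in the units of the state.
- bot.read_state(): the state, without advancing time (a new reading comes with each control period).
- optics.grab_frame(name): name is "scene" or "top"; returns the picture (384x512x3 uint8, blue, green, red); there is no depth.
- optics.get_calibration(name): a dict with "camera_matrix" (3x3 intrinsics, pixels), "R" (3x3) and "t" (3): a world point X has camera coordinates R X + t. Camera axes: x right, y down, z forward; pixel columns grow to the right and rows downward; lengths in m; the calibration is good to about 2 mm. A picture is of the moment at which its call begins. get_calibration takes no time and is no camera call.
- workorder.finish_job(): hands the job in; it is judged then, once.
The state is a dict: "time": time; "qpos": joint angles; "dq": joint speeds; "joint_torque": joint torques, N m; "ee_pos": TCP position; "ee_rot": TCP orientation; "force": force on the tool from outside, world axes, zero at the start; "ft_torque": the same for the moment, N m; "finger_gap": finger opening in m; "grasp_force": force on a finger pad.
Only numpy, scipy, OpenCV 4.12 (cv2) and the standard library are available. Lean on these libraries where they do the work, as an engineer would, in place of code of your own. Each camera call takes 0.05 s, during which the arm holds its last target. There are 200 camera calls.

## Working session

There is one attempt and no reset: what is moved stays moved. The work goes in short steps, Python scripts to look and compute and a tool call to move; the robot and the scene stay as the last step left them, time stands still between calls to the robot, and variables do not carry over. Pictures are saved under pics/ and viewed, at most 10 in all, crops included, and the job is handed in when it is done.

Besides the shell and the picture viewer there is one more tool, called as name([rows], argument=value, ...), one row to a line, values as JSON. step_arm: Moves the arm, as the interface text tells. Its arguments: {"type":"object","properties":{"deltas":{"type":"array","items":{"type":"object","properties":{"x":{"type":"number"},"y":{"type":"number"},"z":{"type":"number"},"rx":{"type":"number"},"ry":{"type":"number"},"rz":{"type":"number"}}}},"gripper":{"type":"number"},"newtons":{"type":"number"}},"required":["deltas"]}

```bash
mkdir -p pics
python3 - <<'E'
from workcell import bot, optics
import cv2,numpy as np
s=bot.read_state(); print({k:np.round(v,3) for k,v in s.items()})
for n in("scene","top"):
    c=optics.get_calibration(n); print(n,np.round(c["camera_matrix"],1).tolist(),np.round(c["R"],3).tolist(),np.round(c["t"],3).tolist(),np.round(-np.array(c["R"]).T@c["t"],3))
    im=optics.grab_frame(n); cv2.imwrite(f"pics/{n}0.png",im); cv2.imwrite(f"pics/{n}0b.png",cv2.resize(im,(800,600),interpolation=cv2.INTER_CUBIC))
E
```

```text
{'time': np.float64(0.0), 'qpos': array([ 1.209,  0.312,  0.014,  1.513, -0.004,  1.319, -0.027]), 'dq': array([ 0.001, -0.   ,  0.   ,  0.   , -0.001, -0.002,  0.002]), 'joint_torque': array([-0.0000e+00, -3.7991e+01,  1.4600e-01, -2.3059e+01,  1.3000e-02,
        1.4000e-02, -0.0000e+00]), 'ee_pos': array([ 0.173, -0.521,  0.23 ]), 'ee_rot': array([-3.099e+00, -5.000e-01,  1.000e-03]), 'force': array([-0.432, -0.935, -0.192]), 'ft_torque': array([-0.001,  0.013,  0.011]), 'grasp_force': np.float64(0.0), 'finger_gap': np.float64(0.085)}
scene [[346.7, 0.0, 260.8], [0.0, 346.7, 195.4], [0.0, 0.0, 1.0]] [[-0.723, 0.691, 0.008], [0.491, 0.522, -0.697], [-0.486, -0.5, -0.717]] [0.395, -0.195, 1.169] [0.949 0.414 0.699]
top [[418.4, 0.0, 254.2], [0.0, 418.4, 190.8], [0.0, 0.0, 1.0]] [[0.017, -1.0, -0.014], [-0.986, -0.014, -0.168], [0.168, 0.017, -0.986]] [0.014, 0.557, 1.18] [0.35  0.002 1.257]
```

View pics/scene0b.png

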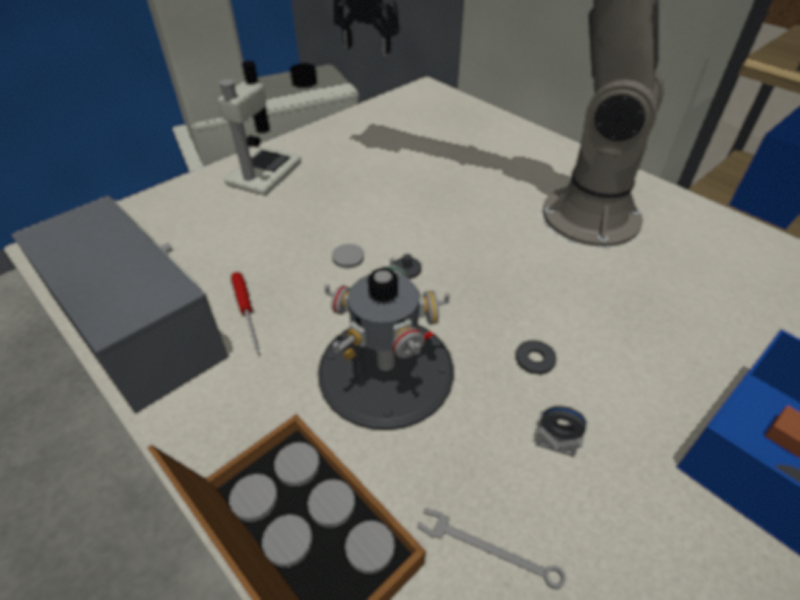

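View pics/top0b.png

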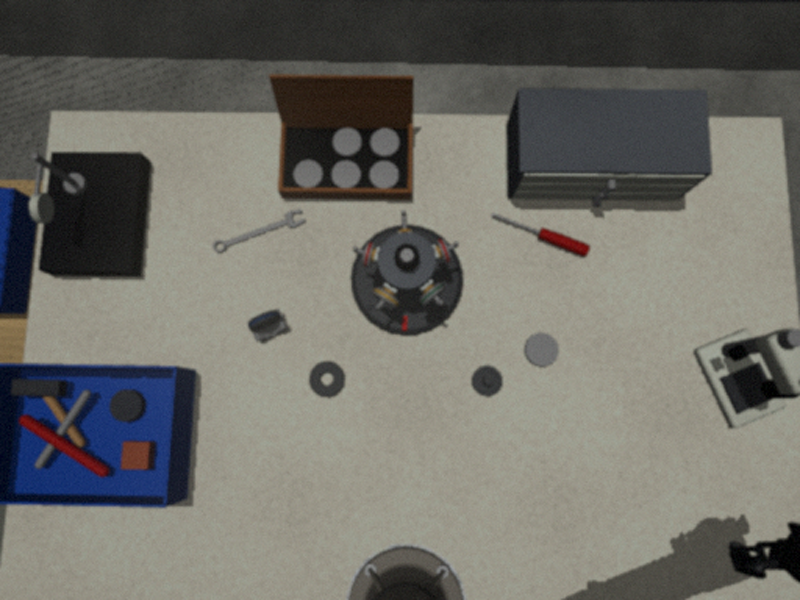

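```bash
cat > h.py <<'E'
from workcell import bot, optics
import cv2,numpy as np
def ray(n,u,v,z):
    c=optics.get_calibration(n);R=np.array(c["R"]);C=-R.T@c["t"]
    d=R.T@np.linalg.solve(np.array(c["camera_matrix"]),[u,v,1.]);return C+d*(z-C[2])/d[2]
def proj(n,X):
    c=optics.get_calibration(n);p=np.array(c["camera_matrix"])@(np.array(c["R"])@np.array(X)+c["t"]);return p[:2]/p[2]
def crop(im,x0,y0,w,h,k):return cv2.resize(im[y0:y0+h,x0:x0+w],None,fx=k,fy=k,interpolation=cv2.INTER_CUBIC)
E
python3 - <<'E'
from h import *
t=cv2.imread("pics/top0.png");s=cv2.imread("pics/scene0.png")
a=crop(t,140,120,160,120,5)
cv2.imwrite("pics/ct.png",a)
b=np.hstack([crop(s,200,165,90,110,4),crop(s,325,210,110,110,4)]);cv2.imwrite("pics/cs.png",b);print(b.shape)
f=.64
for nm,u,v,z in[("knob",407,256,.205),("red",405,322,.02),("gauge",265,320,.08),("base",407,280,.02),("hook",405,216,.155),("weight",327,379,.012),("anvil",487,380,.01)]:
    print(nm,ray("top",u*f,v*f,z).round(3))
print(ray("scene",383*f,272*f,.208).round(3),ray("scene",430*f,337*f,.02).round(3),ray("scene",563*f,423*f,.054).round(3))
E
```

```text
(440, 800, 3)
knob [0.6   0.005 0.205]
red [0.515 0.007 0.02 ]
gauge [0.507 0.262 0.08 ]
base [0.597 0.005 0.02 ]
hook [0.684 0.009 0.155]
weight [0.405 0.154 0.012]
anvil [ 0.408 -0.149  0.01 ]
[0.597 0.003 0.208] [0.512 0.018 0.02 ] [0.512 0.273 0.054]
```

View pics/ct.png

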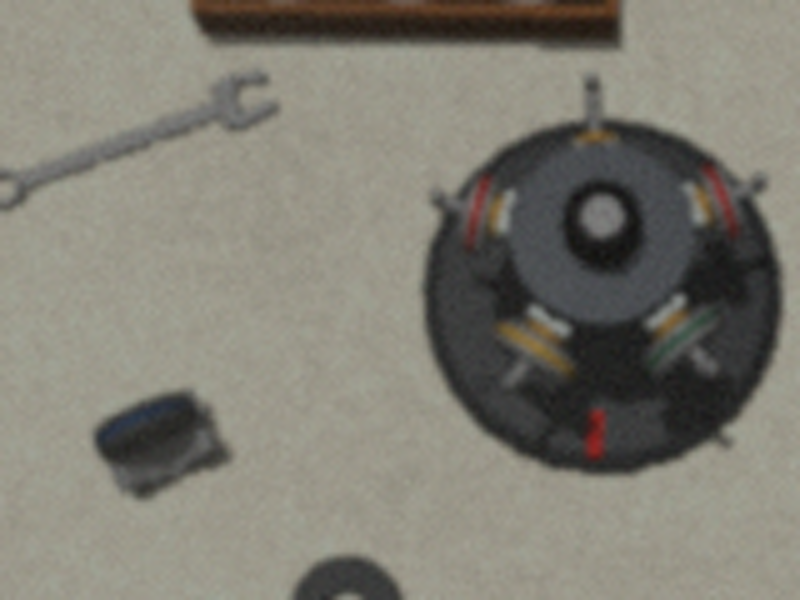

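View pics/cs.png

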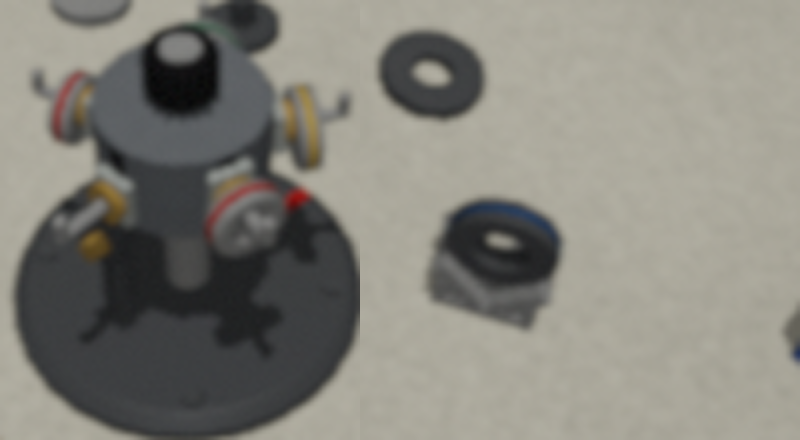

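Run:
```python
from h import *
from scipy.optimize import minimize
I={n:cv2.imread(f"pics/{n}0.png") for n in("top","scene")}
def mask(n,c,r):
    g=I[n].astype(int); m=((g.max(2)<95)|((g[...,0]-g[...,2])>25)).astype(np.uint8)
    z=np.zeros_like(m);x,y=c;z[y-r:y+r,x-r:x+r]=m[y-r:y+r,x-r:x+r];return z
# red
for n,c in(("top",(259,206)),("scene",(275,215))):
    g=I[n].astype(int);x,y=c;w=g[y-14:y+14,x-14:x+14];m=(w[...,2]-w[...,:2].max(2))>50
    v,u=np.nonzero(m);print(n,"red",m.sum(),ray(n,u.mean()+x-14,v.mean()+y-14,.021).round(4))
M={"top":mask("top",(170,206),20),"scene":mask("scene",(360,271),20)}
for n in M:print(n,M[n].sum())
a=np.linspace(0,2*np.pi,40)
def hull(n,p):
    x,y,t=p;pts=[]
    for s in(-.008,.008):
        for q in a:
            r=.03*np.cos(q);pts.append(proj(n,[x+s*np.cos(t)-r*np.sin(t),y+s*np.sin(t)+r*np.cos(t),.054+.03*np.sin(q)]))
    return cv2.convexHull(np.array(pts,np.float32))
def cost(p):
    e=0
    for n in M:
        k=8;h=(hull(n,p)+.5)*k; z=np.zeros((384,512),np.uint8)
        x0,y0={"top":(140,176),"scene":(330,241)}[n]
        big=np.zeros((60*k,60*k),np.uint8);cv2.fillConvexPoly(big,np.int32(h-np.array([x0,y0])*k),255)
        f=cv2.resize(big,(60,60),interpolation=cv2.INTER_AREA)/255.
        w=M[n][y0:y0+60,x0:x0+60]
        e+=np.abs(f-w).sum()
    return e
best=min((minimize(cost,[.507,.265,t0],method="Nelder-Mead",options=dict(initial_simplex=[[.507,.265,t0],[.515,.265,t0],[.507,.273,t0],[.507,.265,t0+.2]])) for t0 in(.2,.4,.6)),key=lambda r:r.fun)
print(best.x.round(4),best.fun)
out=[]
for n,(x0,y0) in{"top":(140,176),"scene":(330,241)}.items():
    k=6;im=crop(I[n],x0,y0,60,60,k);cv2.polylines(im,[np.int32((hull(n,best.x)+.5-[x0,y0])*k)],True,(0,255,0),1);out+=[im]
    mm=M[n][y0:y0+60,x0:x0+60]
cv2.imwrite("pics/fit.png",np.hstack(out))
```

```text
top red 30 [0.5131 0.0087 0.021 ]
scene red 24 [0.5146 0.0068 0.021 ]
top 344
scene 630Traceback (most recent call last):
  File "<stdin>", line 30, in <module>
  File "<stdin>", line 30, in <genexpr>
    res = _minimize_neldermead(fun, x0, args, callback, bounds=bounds,
                               **options)
    fxe = func(xe)
    fx = function(np.copy(x), *(wrapper_args + args))
  File "<stdin>", line 23, in cost
  File "<stdin>", line 18, in hull
  File "h.py", line 7, in proj
    c=optics.get_calibration(n);p=np.array(c["camera_matrix"])@(np.array(c["R"])@np.array(X)+c["t"]);return p[:2]/p[2]
ValueError: time passes only in moves, steps and waits
```

```bash
sed -i 's/^def ray/CAL={n:optics.get_calibration(n) for n in("top","scene")}\ndef ray/; s/c=optics.get_calibration(n)/c=CAL[n]/' h.py
cat > fit.py <<'E'
from h import *
from scipy.optimize import minimize
I={n:cv2.imread(f"pics/{n}0.png") for n in("top","scene")}
O={"top":(140,176),"scene":(330,241)}
W={n:I[n][y:y+60,x:x+60].astype(int) for n,(x,y) in O.items()}
M={n:((g.max(2)<62)|((g[...,0]-g[...,2])>25)) for n,g in W.items()}
for n in M:
    k,l,s,_=cv2.connectedComponentsWithStats(M[n].astype(np.uint8));M[n]=l==1+s[1:,4].argmax();print(n,M[n].sum())
a=np.linspace(0,2*np.pi,40)
def hull(n,p):
    x,y,t=p;s=np.repeat([-.008,.008],40);q=np.tile(a,2);r=.03*np.cos(q)
    X=np.stack([x+s*np.cos(t)-r*np.sin(t),y+s*np.sin(t)+r*np.cos(t),.054+.03*np.sin(q)])
    c=CAL[n];P=np.array(c["camera_matrix"])@(np.array(c["R"])@X+np.array(c["t"])[:,None])
    return cv2.convexHull((P[:2]/P[2]).T.astype(np.float32))[:,0]
def cost(p):
    e=0
    for n in M:
        k=8;big=np.zeros((60*k,60*k),np.uint8);cv2.fillConvexPoly(big,np.int32((hull(n,p)+.5-O[n])*k),255)
        e+=np.abs(cv2.resize(big,(60,60),interpolation=cv2.INTER_AREA)/255.-M[n]).sum()
    return e
best=min((minimize(cost,[.507,.265,t0],method="Nelder-Mead",options=dict(initial_simplex=[[.507,.265,t0],[.515,.265,t0],[.507,.273,t0],[.507,.265,t0+.2]])) for t0 in(.2,.4,.6)),key=lambda r:r.fun)
print(best.x.round(4),best.fun)
out=[]
for n,(x0,y0) in O.items():
    k=6;im=crop(I[n],x0,y0,60,60,k);cv2.polylines(im,[np.int32((hull(n,best.x)+.5-[x0,y0])*k)],True,(0,255,0),1)
    out+=[np.vstack([im,cv2.cvtColor(cv2.resize(M[n].astype(np.uint8)*255,(360,200)),8)])]
cv2.imwrite("pics/fit.png",np.hstack(out))
# axis: knob black blob hull centre & base ellipse
for n,(x,y) in{"top":(261,164),"scene":(245,180)}.items():
    g=I[n][y-18:y+18,x-18:x+18].max(2).astype(np.uint8);m=(g<40).astype(np.uint8)
    k,l,s,c=cv2.connectedComponentsWithStats(m);i=1+s[1:,4].argmax();print(n,"knob",s[i],(c[i]+[x-18,y-18]).round(1))
    print(ray(n,*(c[i]+[x-18,y-18]),.193).round(4))
E
python3 fit.py
```

```text
top 157
scene 373
[0.5089 0.2694 0.3574] 275.356862745098
top knob [ 10  11  15  17 119] [260.1 166.2]
[0.5968 0.0057 0.193 ]
scene knob [  9  14  18  17 217] [244.7 185.2]
[0.6099 0.0158 0.193 ]
```

View pics/fit.png

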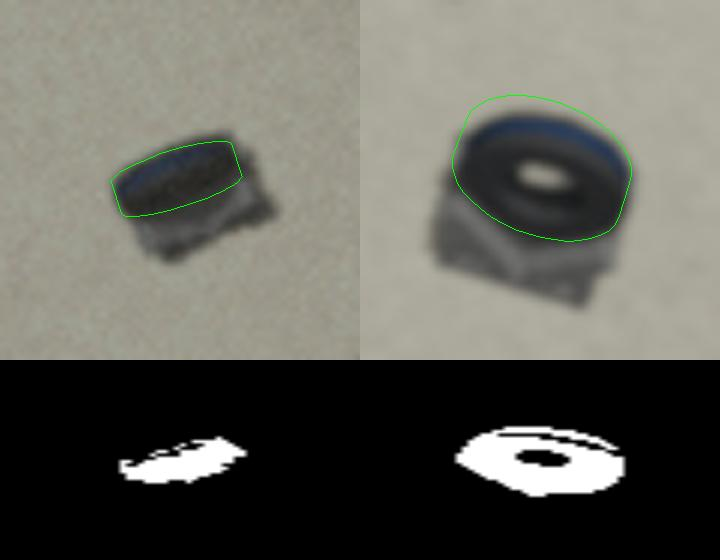

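```bash
python3 - <<'E'
s=open('fit.py').read()
s=s.replace("max(2)<62)|((g[...,0]-g[...,2])>25)","max(2)<72)|((g[...,0]-g[...,2])>8)&(g.max(2)<110)")
s=s.replace("M[n]=l==1+s[1:,4].argmax()","m=(l==1+s[1:,4].argmax()).astype(np.uint8);m=cv2.morphologyEx(m,cv2.MORPH_OPEN,np.ones((3,3)));M[n]=cv2.fillConvexPoly(m*0,cv2.convexHull(cv2.findNonZero(m)),1)>0")
s=s.replace("best=min","print(W['top'].max(2)[20:44:2,16:48:2]);best=min")
open('fit.py','w').write(s)
E
python3 fit.py
```

```text
top 221
scene 481
[[156 156 157 158 156 153 158 155 156 156 157 155 158 158 156 157]
 [161 157 158 158 157 159 153 150 129 112  97 111 159 154 156 154]
 [154 158 156 162 156 142  94  73  61  56  51  67 122 148 156 160]
 [161 154 157 141  96  68  65  65  62  51  41  40  79 118 156 154]
 [159 151 112  59  71  71  63  50  43  44  44  47  60  91 153 158]
 [157 124  61  68  59  56  44  44  43  36  50  60  94  91 145 155]
 [162 130  54  52  45  41  43  48  48  54  61  72  99  81 109 148]
 [153 147  66  45  44  48  48  54  57  56  64  87  86  63  71 127]
 [155 156 133  74  55  57  62  63  65  73  86  66  62  70  97 138]
 [160 155 154 121 100  79  79  89  83  85  80  94 135 136 154 151]
 [152 151 158 142 100  82  71  69  68  97 134 152 155 157 154 153]
 [152 155 160 154 122 100  61  84 135 156 155 156 159 153 151 153]]
[0.5102 0.2706 0.3788] 168.54117647058823
top knob [ 10  11  15  17 119] [260.1 166.2]
[0.5968 0.0057 0.193 ]
scene knob [  9  14  18  17 217] [244.7 185.2]
[0.6099 0.0158 0.193 ]
```

View pics/fit.png

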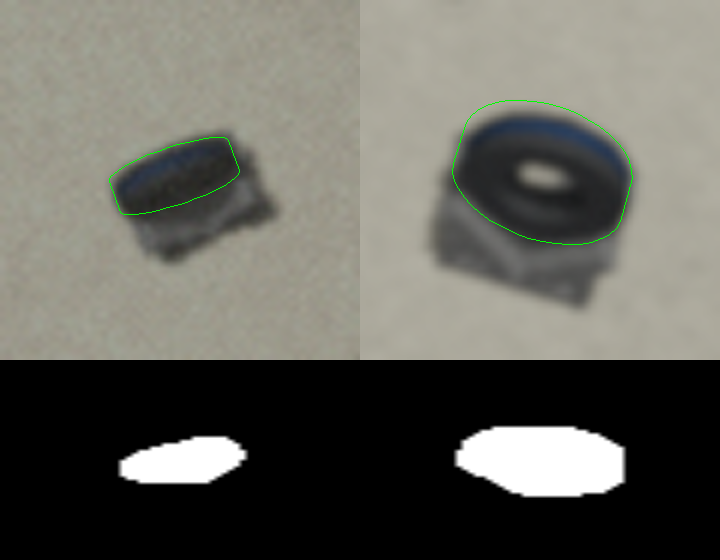

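step_arm([
  {"x":0.02125,"y":0.0263,"z":0.001,"rz":-0.18},
  {"x":0.02125,"y":0.0263,"z":0.001,"rz":-0.18},
  {"x":0.02125,"y":0.0263,"z":0.001,"rz":-0.18},
  {"x":0.02125,"y":0.0263,"z":0.001,"rz":-0.18},
  {"x":0.02125,"y":0.0263,"z":0.001,"rz":-0.18},
  {"x":0.02125,"y":0.0263,"z":0.001,"rz":-0.18},
  {"x":0.02125,"y":0.0263,"z":0.001,"rz":-0.18},
  {"x":0.02125,"y":0.0263,"z":0.001,"rz":-0.18},
  {"x":0.02125,"y":0.0263,"z":0.001,"rz":-0.18},
  {"x":0.02125,"y":0.0263,"z":0.001,"rz":-0.18},
  {"x":0.02125,"y":0.0263,"z":0.001,"rz":-0.18},
  {"x":0.02125,"y":0.0263,"z":0.001,"rz":-0.18},
  {"x":0.02125,"y":0.0263,"z":0.001,"rz":-0.18},
  {"x":0.02125,"y":0.0263,"z":0.001,"rz":-0.18},
  {"x":0.02125,"y":0.0263,"z":0.001,"rz":-0.18},
  {"x":0.02125,"y":0.0263,"z":0.001,"rz":-0.18},
  {"x":0.02125,"y":0.0263,"z":0.001,"rz":-0.18},
  {"x":0.02125,"y":0.0263,"z":0.001,"rz":-0.18},
  {"x":0.02125,"y":0.0263,"z":0.001,"rz":-0.18},
  {"x":0.02125,"y":0.0263,"z":0.001,"rz":-0.18},
], gripper=1)

```text
schema error: expected keys x, y, z, rx, ry, rz
```

step_arm([
  {"x":0.02125,"y":0.0263,"z":0.001,"rx":0,"ry":0,"rz":-0.18},
  {"x":0.02125,"y":0.0263,"z":0.001,"rx":0,"ry":0,"rz":-0.18},
  {"x":0.02125,"y":0.0263,"z":0.001,"rx":0,"ry":0,"rz":-0.18},
  {"x":0.02125,"y":0.0263,"z":0.001,"rx":0,"ry":0,"rz":-0.18},
  {"x":0.02125,"y":0.0263,"z":0.001,"rx":0,"ry":0,"rz":-0.18},
  {"x":0.02125,"y":0.0263,"z":0.001,"rx":0,"ry":0,"rz":-0.18},
  {"x":0.02125,"y":0.0263,"z":0.001,"rx":0,"ry":0,"rz":-0.18},
  {"x":0.02125,"y":0.0263,"z":0.001,"rx":0,"ry":0,"rz":-0.18},
  {"x":0.02125,"y":0.0263,"z":0.001,"rx":0,"ry":0,"rz":-0.18},
  {"x":0.02125,"y":0.0263,"z":0.001,"rx":0,"ry":0,"rz":-0.18},
  {"x":0.02125,"y":0.0263,"z":0.001,"rx":0,"ry":0,"rz":-0.18},
  {"x":0.02125,"y":0.0263,"z":0.001,"rx":0,"ry":0,"rz":-0.18},
  {"x":0.02125,"y":0.0263,"z":0.001,"rx":0,"ry":0,"rz":-0.18},
  {"x":0.02125,"y":0.0263,"z":0.001,"rx":0,"ry":0,"rz":-0.18},
  {"x":0.02125,"y":0.0263,"z":0.001,"rx":0,"ry":0,"rz":-0.18},
  {"x":0.02125,"y":0.0263,"z":0.001,"rx":0,"ry":0,"rz":-0.18},
  {"x":0.02125,"y":0.0263,"z":0.001,"rx":0,"ry":0,"rz":-0.18},
  {"x":0.02125,"y":0.0263,"z":0.001,"rx":0,"ry":0,"rz":-0.18},
  {"x":0.02125,"y":0.0263,"z":0.001,"rx":0,"ry":0,"rz":-0.18},
  {"x":0.02125,"y":0.0263,"z":0.001,"rx":0,"ry":0,"rz":-0.18},
], gripper=1)

```text
time: 2.1
ee_pos: [0.5983, 0.0048, 0.2507]
ee_rot: [3.141, 0.008, -0.002]
force: [0.9, -0.9, -0.1]
finger_gap: 0.0855
grasp_force: 0.0
```

step_arm([
  {"x":0,"y":0,"z":-0.02,"rx":0,"ry":0,"rz":0},
  {"x":0,"y":0,"z":-0.02,"rx":0,"ry":0,"rz":0},
  {"x":0,"y":0,"z":-0.02,"rx":0,"ry":0,"rz":0},
  {"x":0,"y":0,"z":-0.01,"rx":0,"ry":0,"rz":0},
  {"x":0,"y":0,"z":0,"rx":0,"ry":0,"rz":0},
])

```text
time: 2.6
ee_pos: [0.5964, 0.0036, 0.1791]
ee_rot: [3.141, 0.009, -0.007]
force: [-0.1, 0.2, 1.4]
finger_gap: 0.0852
grasp_force: 0.0
```

step_arm([
  {"x":0,"y":0,"z":0,"rx":0,"ry":0,"rz":0},
  {"x":0,"y":0,"z":0,"rx":0,"ry":0,"rz":0},
  {"x":0,"y":0,"z":0,"rx":0,"ry":0,"rz":0},
  {"x":0,"y":0,"z":0,"rx":0,"ry":0,"rz":0},
  {"x":0,"y":0,"z":0,"rx":0,"ry":0,"rz":0},
  {"x":0,"y":0,"z":0,"rx":0,"ry":0,"rz":0},
], gripper=0, newtons=60)

```text
time: 3.2
ee_pos: [0.5988, 0.0071, 0.1836]
ee_rot: [-3.137, -0.012, -0.005]
force: [-3.4, 4.0, 5.5]
finger_gap: 0.0384
grasp_force: 61.6
```

step_arm([
  {"x":0,"y":0.001,"z":0,"rx":0,"ry":0,"rz":0.5},
  {"x":0,"y":0.001,"z":0,"rx":0,"ry":0,"rz":1},
  {"x":0,"y":0,"z":0,"rx":0,"ry":0,"rz":1},
  {"x":0,"y":0,"z":0,"rx":0,"ry":0,"rz":1},
  {"x":0,"y":0,"z":0,"rx":0,"ry":0,"rz":1},
  {"x":0,"y":0,"z":0,"rx":0,"ry":0,"rz":1},
  {"x":0,"y":0,"z":0,"rx":0,"ry":0,"rz":1},
  {"x":0,"y":0,"z":0,"rx":0,"ry":0,"rz":1},
  {"x":0,"y":0,"z":0,"rx":0,"ry":0,"rz":1},
  {"x":0,"y":0,"z":0,"rx":0,"ry":0,"rz":1},
  {"x":0,"y":0,"z":0,"rx":0,"ry":0,"rz":1},
  {"x":0,"y":0,"z":0,"rx":0,"ry":0,"rz":1},
  {"x":0,"y":0,"z":0,"rx":0,"ry":0,"rz":1},
  {"x":0,"y":0,"z":0,"rx":0,"ry":0,"rz":1},
  {"x":0,"y":0,"z":0,"rx":0,"ry":0,"rz":1},
  {"x":0,"y":0,"z":0,"rx":0,"ry":0,"rz":1},
  {"x":0,"y":0,"z":0,"rx":0,"ry":0,"rz":1},
  {"x":0,"y":0,"z":0,"rx":0,"ry":0,"rz":1},
  {"x":0,"y":0,"z":0,"rx":0,"ry":0,"rz":0.5},
])

```text
time: 5.1
ee_pos: [0.6017, 0.0041, 0.1836]
ee_rot: [2.211, 2.222, 0.008]
force: [8.0, -1.0, 3.6]
finger_gap: 0.0386
grasp_force: 61.6
```

step_arm([
  {"x":0.001,"y":0,"z":0,"rx":0,"ry":0,"rz":1},
  {"x":0.001,"y":0,"z":0,"rx":0,"ry":0,"rz":1},
  {"x":0,"y":0,"z":0,"rx":0,"ry":0,"rz":1},
  {"x":0,"y":0,"z":0,"rx":0,"ry":0,"rz":1},
  {"x":0,"y":0,"z":0,"rx":0,"ry":0,"rz":1},
  {"x":0,"y":0,"z":0,"rx":0,"ry":0,"rz":1},
  {"x":0,"y":0,"z":0,"rx":0,"ry":0,"rz":1},
  {"x":0,"y":0,"z":0,"rx":0,"ry":0,"rz":1},
  {"x":0,"y":0,"z":0,"rx":0,"ry":0,"rz":1},
  {"x":0,"y":0,"z":0,"rx":0,"ry":0,"rz":1},
  {"x":0,"y":0,"z":0,"rx":0,"ry":0,"rz":1},
  {"x":0,"y":0,"z":0,"rx":0,"ry":0,"rz":1},
  {"x":0,"y":0,"z":0,"rx":0,"ry":0,"rz":1},
  {"x":0,"y":0,"z":0,"rx":0,"ry":0,"rz":1},
  {"x":0,"y":0,"z":0,"rx":0,"ry":0,"rz":1},
  {"x":0,"y":0,"z":0,"rx":0,"ry":0,"rz":1},
  {"x":0,"y":0,"z":0,"rx":0,"ry":0,"rz":1},
  {"x":0,"y":0,"z":0,"rx":0,"ry":0,"rz":0.4},
  {"x":0,"y":0,"z":0,"rx":0,"ry":0,"rz":0},
  {"x":0,"y":0,"z":0,"rx":0,"ry":0,"rz":0},
])

```text
time: 7.1
ee_pos: [0.6048, 0.0069, 0.1837]
ee_rot: [0.074, 3.129, 0.004]
force: [9.0, 3.6, 1.8]
finger_gap: 0.0382
grasp_force: 61.1
```

step_arm([
  {"x":0,"y":0,"z":0,"rx":0,"ry":0,"rz":0},
  {"x":0,"y":0,"z":0,"rx":0,"ry":0,"rz":0},
  {"x":0,"y":0,"z":0,"rx":0,"ry":0,"rz":0},
  {"x":0,"y":0,"z":0,"rx":0,"ry":0,"rz":0},
  {"x":0,"y":0,"z":0,"rx":0,"ry":0,"rz":0},
], gripper=1)

```text
time: 7.6
ee_pos: [0.5997, 0.0056, 0.1811]
ee_rot: [-0.074, -3.14, 0.001]
force: [-0.2, -0.2, 0.9]
finger_gap: 0.0853
grasp_force: 0.0
```

step_arm([
  {"x":0,"y":0,"z":0.02,"rx":0,"ry":0,"rz":0},
  {"x":0,"y":0,"z":0.03,"rx":0,"ry":0,"rz":0},
  {"x":-0.02,"y":0,"z":0.02,"rx":0,"ry":0,"rz":0},
  {"x":-0.04,"y":0,"z":0,"rx":0,"ry":0,"rz":0.2},
  {"x":-0.04,"y":0.02,"z":0,"rx":0,"ry":0,"rz":0},
  {"x":-0.02,"y":0.04,"z":0,"rx":0,"ry":0,"rz":0},
  {"x":0,"y":0.045,"z":0,"rx":0,"ry":0,"rz":0},
  {"x":0,"y":0.045,"z":0,"rx":0,"ry":0,"rz":0},
  {"x":0,"y":0.045,"z":0,"rx":0,"ry":0,"rz":0},
])

```text
time: 8.5
ee_pos: [0.4798, 0.2017, 0.2515]
ee_rot: [0.048, 3.14, -0.002]
force: [1.8, -0.4, -0.2]
finger_gap: 0.0855
grasp_force: 0.0
```

Run:
```python
from h import *
for n,(x,y,w,h) in{"top":(215,135,90,90),"scene":(195,150,100,90)}.items():
    im=optics.grab_frame(n);cv2.imwrite(f"pics/{n}1.png",im)
    globals()[n]=cv2.resize(crop(im,x,y,w,h,4),(400,400))
cv2.imwrite("pics/v1.png",np.hstack([top,scene]))
print(np.round(bot.read_state()["qpos"],2))
```

```text
[ 0.37  0.45 -1.15  1.53  0.41  1.43  0.76]
```

View pics/v1.png

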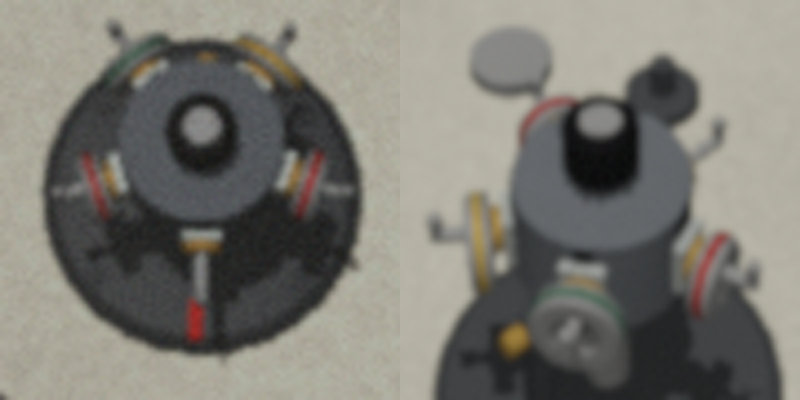

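Run:
```python
from h import *
k=90/400
f=lambda a,b,z:ray("top",215+a*k-.0,135+b*k,z).round(4)
ax=f(202,122,.208);print("axis",ax,"base",f(202,196,.02))
print("collar",f(202,243,.145),"tip",f(202,296,.155),"red",f(196,320,.021))
print("L tip",f(57,190,.155),"R tip",f(348,190,.155), "far tips",f(115,30,.155),f(290,30,.155))
t=cv2.imread("pics/top1.png").astype(int)
w=t[192:216,245:275];m=(w[...,2]-w[...,:2].max(2))>50;v,u=np.nonzero(m);print("redc",ray("top",u.mean()+245,v.mean()+192,.021).round(4))
```

```text
axis [0.6033 0.0049 0.208 ] base [0.5971 0.0047 0.02  ]
collar [0.5431 0.004  0.145 ] tip [0.5092 0.0035 0.155 ] red [0.5122 0.0076 0.021 ]
L tip [0.5727 0.0922 0.155 ] R tip [ 0.5751 -0.0837  0.155 ] far tips [0.6733 0.0592 0.155 ] [ 0.6747 -0.0481  0.155 ]
redc [0.5115 0.0092 0.021 ]
```

step_arm([
  {"x":0,"y":-0.04,"z":0,"rx":0,"ry":0,"rz":0},
  {"x":0,"y":-0.04,"z":0,"rx":0,"ry":0,"rz":0},
  {"x":0,"y":-0.04,"z":0,"rx":0,"ry":0,"rz":0},
  {"x":0.01,"y":-0.04,"z":0,"rx":0,"ry":0,"rz":0},
  {"x":0.014,"y":-0.035,"z":-0.01,"rx":0,"ry":0,"rz":0},
  {"x":0,"y":0,"z":-0.02,"rx":0,"ry":0,"rz":0},
  {"x":0,"y":0,"z":-0.02,"rx":0,"ry":0,"rz":0},
  {"x":0,"y":0,"z":0,"rx":0,"ry":0,"rz":0},
  {"x":0,"y":0,"z":0,"rx":0,"ry":0,"rz":0},
  {"x":0,"y":0,"z":0,"rx":0,"ry":0,"rz":0},
], gripper=0)

```text
time: 9.6
ee_pos: [0.5046, 0.0063, 0.2025]
ee_rot: [0.045, 3.139, 0.0]
force: [0.1, -0.0, 0.4]
finger_gap: 0.0
grasp_force: 0.0
```

```bash
python3 -c "
from h import *
s=bot.read_state();print(s['qpos'].round(2),s['ee_pos'].round(4))"
```

```text
[ 0.78  0.45 -1.13  1.65  0.42  1.31  1.13] [0.5046 0.0063 0.2025]
```

step_arm([
  {"x":0.002,"y":-0.002,"z":-0.01,"rx":0,"ry":0,"rz":0},
  {"x":0,"y":0,"z":-0.01,"rx":0,"ry":0,"rz":0},
  {"x":0,"y":0,"z":-0.006,"rx":0,"ry":0,"rz":0},
  {"x":0,"y":0,"z":-0.002,"rx":0,"ry":0,"rz":0},
  {"x":0,"y":0,"z":0,"rx":0,"ry":0,"rz":0},
])

```text
time: 10.1
ee_pos: [0.5056, 0.0039, 0.1728]
ee_rot: [-0.045, -3.14, -0.0]
force: [-0.2, -0.5, -0.5]
finger_gap: 0.0001
grasp_force: 0.0
```

step_arm([
  {"x":0,"y":0,"z":-0.002,"rx":0,"ry":0,"rz":0},
  {"x":0,"y":0,"z":-0.002,"rx":0,"ry":0,"rz":0},
  {"x":0,"y":0,"z":0,"rx":0,"ry":0,"rz":0},
])

```text
time: 10.4
ee_pos: [0.5059, 0.0038, 0.1692]
ee_rot: [-0.046, -3.141, 0.0]
force: [-1.3, 0.3, -0.1]
finger_gap: 0.0
grasp_force: 0.0
```

step_arm([
  {"x":0,"y":0,"z":-0.002,"rx":0,"ry":0,"rz":0},
  {"x":0,"y":0,"z":-0.002,"rx":0,"ry":0,"rz":0},
  {"x":0,"y":0,"z":0,"rx":0,"ry":0,"rz":0},
])

```text
time: 10.7
ee_pos: [0.5057, 0.0038, 0.165]
ee_rot: [-0.046, -3.141, 0.0]
force: [0.4, -0.3, -0.3]
finger_gap: 0.0001
grasp_force: 0.0
```

step_arm([
  {"x":0,"y":0,"z":-0.002,"rx":0,"ry":0,"rz":0},
  {"x":0,"y":0,"z":-0.002,"rx":0,"ry":0,"rz":0},
  {"x":0,"y":0,"z":0,"rx":0,"ry":0,"rz":0},
])

```text
time: 11.0
ee_pos: [0.5057, 0.0038, 0.161]
ee_rot: [-0.046, -3.141, 0.0]
force: [0.3, -0.1, -0.3]
finger_gap: 0.0001
grasp_force: 0.0
```

step_arm([
  {"x":0,"y":0,"z":-0.002,"rx":0,"ry":0,"rz":0},
  {"x":0,"y":0,"z":-0.002,"rx":0,"ry":0,"rz":0},
  {"x":0,"y":0,"z":0,"rx":0,"ry":0,"rz":0},
])

```text
time: 11.3
ee_pos: [0.5057, 0.0038, 0.157]
ee_rot: [-0.046, -3.141, 0.0]
force: [0.3, 0.1, 0.5]
finger_gap: 0.0001
grasp_force: 0.0
```

step_arm([
  {"x":0,"y":0,"z":-0.002,"rx":0,"ry":0,"rz":0},
  {"x":0,"y":0,"z":-0.001,"rx":0,"ry":0,"rz":0},
  {"x":0,"y":0,"z":0,"rx":0,"ry":0,"rz":0},
])

```text
time: 11.6
ee_pos: [0.5058, 0.0039, 0.1541]
ee_rot: [-0.046, -3.141, -0.0]
force: [0.4, -0.3, 0.0]
finger_gap: 0.0002
grasp_force: 0.0
```

step_arm([
  {"x":0,"y":0,"z":-0.002,"rx":0,"ry":0,"rz":0},
  {"x":0,"y":0,"z":-0.001,"rx":0,"ry":0,"rz":0},
  {"x":0,"y":0,"z":0,"rx":0,"ry":0,"rz":0},
])

```text
time: 11.9
ee_pos: [0.5062, 0.0041, 0.1517]
ee_rot: [0.046, 3.141, 0.0]
force: [-0.2, 0.9, 3.0]
finger_gap: -0.0001
grasp_force: 1.4
```

step_arm([
  {"x":0,"y":0,"z":-0.002,"rx":0,"ry":0,"rz":0},
  {"x":0,"y":0,"z":0,"rx":0,"ry":0,"rz":0},
])

```text
time: 12.1
ee_pos: [0.5062, 0.0045, 0.151]
ee_rot: [0.045, 3.14, -0.0]
force: [-2.2, 0.1, 9.7]
finger_gap: -0.0003
grasp_force: 5.3
```

Run:
```python
from h import *
for n,(x,y,w,h) in{"top":(215,135,90,90),"scene":(195,150,100,90)}.items():
    im=optics.grab_frame(n);cv2.imwrite(f"pics/{n}2.png",im)
    globals()[n]=cv2.resize(crop(im,x,y,w,h,4),(400,400))
cv2.imwrite("pics/v2.png",np.hstack([top,scene]))
```

step_arm([
  {"x":0,"y":0,"z":0.02,"rx":0,"ry":0,"rz":0},
  {"x":0,"y":0,"z":0.04,"rx":0,"ry":0,"rz":0},
  {"x":0,"y":0,"z":0.04,"rx":0,"ry":0,"rz":0},
  {"x":0.032,"y":0.0,"z":0,"rx":0,"ry":0,"rz":0},
  {"x":0.032,"y":0.001,"z":0,"rx":0,"ry":0,"rz":0},
  {"x":0.032,"y":0,"z":0,"rx":0,"ry":0,"rz":0},
  {"x":0,"y":0,"z":-0.02,"rx":0,"ry":0,"rz":0},
  {"x":0,"y":0,"z":-0.03,"rx":0,"ry":0,"rz":0},
  {"x":0,"y":0,"z":-0.018,"rx":0,"ry":0,"rz":0},
  {"x":0,"y":0,"z":0,"rx":0,"ry":0,"rz":0},
  {"x":0,"y":0,"z":0,"rx":0,"ry":0,"rz":0},
], gripper=1)

```text
time: 13.3
ee_pos: [0.602, 0.0048, 0.1813]
ee_rot: [-0.046, -3.141, -0.0]
force: [-0.7, 0.5, 1.0]
finger_gap: 0.0853
grasp_force: 0.0
```

step_arm([
  {"x":0,"y":0,"z":0,"rx":0,"ry":0,"rz":0},
  {"x":0,"y":0,"z":0,"rx":0,"ry":0,"rz":0},
  {"x":0,"y":0,"z":0,"rx":0,"ry":0,"rz":0},
  {"x":0,"y":0,"z":0,"rx":0,"ry":0,"rz":0},
  {"x":0,"y":0,"z":0,"rx":0,"ry":0,"rz":0},
  {"x":0,"y":0,"z":0,"rx":0,"ry":0,"rz":0},
], gripper=0)

```text
time: 13.9
ee_pos: [0.6026, 0.0071, 0.1831]
ee_rot: [0.044, 3.139, 0.005]
force: [-0.8, 2.6, 6.1]
finger_gap: 0.0382
grasp_force: 61.4
```

```bash
python3 -c "
from h import *
s=bot.read_state();print(s['qpos'].round(2),s['ee_pos'].round(4),s['force'],s['ft_torque'])"
```

```text
[ 0.58  0.65 -1.02  1.41  0.55  1.38  1.1 ] [0.6026 0.0071 0.1831] [-0.76592318  2.5990977   6.06043029] [ 0.81907974  0.22946095 -0.08640982]
```

View pics/v2.png

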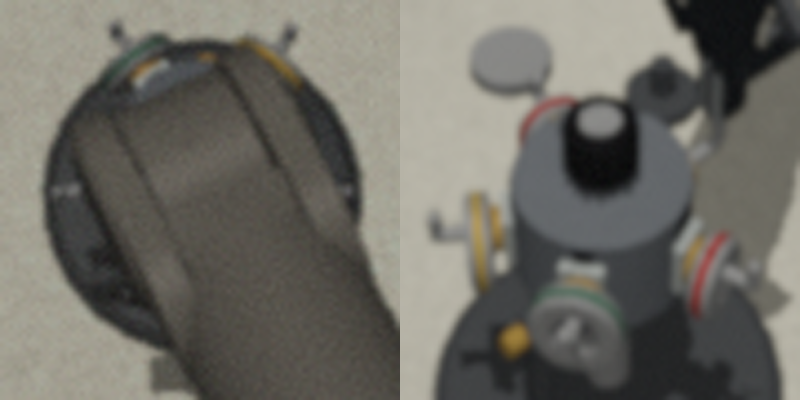

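step_arm([
  {"x":0,"y":0.001,"z":0,"rx":0,"ry":0,"rz":-0.4},
  {"x":0,"y":0.001,"z":0,"rx":0,"ry":0,"rz":-0.4},
  {"x":0,"y":0,"z":0,"rx":0,"ry":0,"rz":0},
  {"x":0,"y":0,"z":0,"rx":0,"ry":0,"rz":0},
])

```text
time: 14.3
ee_pos: [0.6026, 0.0071, 0.1831]
ee_rot: [0.155, 3.135, 0.0]
force: [-1.2, 0.3, 6.8]
finger_gap: 0.0386
grasp_force: 61.7
```

```bash
python3 -c "
from h import *
s=bot.read_state();print(s['ee_rot'],s['ee_pos'].round(4),s['force'],s['ft_torque'])"
```

```text
[1.55170271e-01 3.13540805e+00 2.57233924e-04] [0.6026 0.0071 0.1831] [-1.23408225  0.26366442  6.76756495] [0.37205033 0.27344324 0.13561854]
```

step_arm([
  {"x":0,"y":0,"z":0,"rx":0,"ry":0,"rz":0},
  {"x":0,"y":0,"z":0,"rx":0,"ry":0,"rz":0},
  {"x":0,"y":0,"z":0,"rx":0,"ry":0,"rz":0},
  {"x":0,"y":0,"z":0,"rx":0,"ry":0,"rz":0},
  {"x":0,"y":0,"z":0,"rx":0,"ry":0,"rz":0},
  {"x":0,"y":0,"z":0.02,"rx":0,"ry":0,"rz":0},
  {"x":0,"y":0,"z":0.03,"rx":0,"ry":0,"rz":0},
  {"x":-0.02,"y":0,"z":0.02,"rx":0,"ry":0,"rz":0.4},
  {"x":-0.03,"y":0.03,"z":0,"rx":0,"ry":0,"rz":0.4},
  {"x":-0.01,"y":0.045,"z":0,"rx":0,"ry":0,"rz":0.4},
  {"x":-0.01,"y":0.045,"z":0,"rx":0,"ry":0,"rz":0.6},
  {"x":-0.01,"y":0.045,"z":0,"rx":0,"ry":0,"rz":0.6},
  {"x":0,"y":0.045,"z":0,"rx":0,"ry":0,"rz":0.6},
  {"x":0,"y":0,"z":0,"rx":0,"ry":0,"rz":0.5},
], gripper=1)

```text
time: 15.7
ee_pos: [0.5178, 0.2265, 0.2522]
ee_rot: [-0.35, 3.122, 0.01]
force: [-0.7, 0.2, 0.5]
finger_gap: 0.0855
grasp_force: 0.0
```

Run:
```python
from h import *
im=optics.grab_frame("top");cv2.imwrite("pics/top3.png",im)
a=cv2.imread("pics/top1.png");cv2.imwrite("pics/v3.png",np.hstack([cv2.resize(crop(i,215,135,90,90,4),(400,400)) for i in(a,im)]))
s=bot.read_state();print(s["qpos"].round(2),s["ee_pos"].round(4),s["ee_rot"].round(3))
```

```text
[ 0.28  0.56 -1.13  1.4   0.5   1.49  0.96] [0.5195 0.2222 0.2517] [ 0.343 -3.123 -0.004]
```

View pics/v3.png

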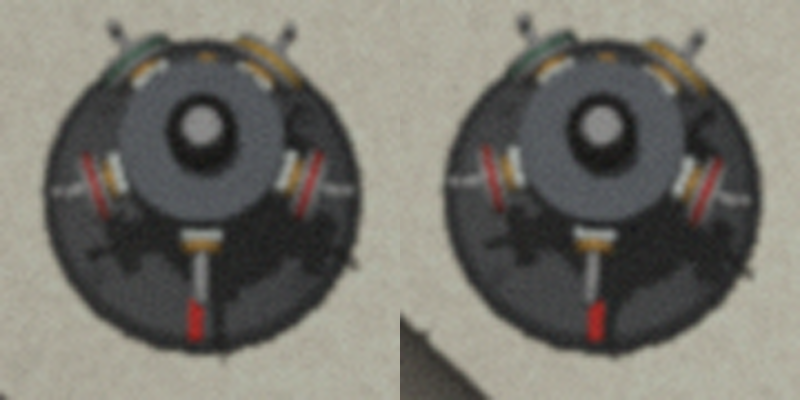

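step_arm([
  {"x":-0.002,"y":0.017,"z":-0.03,"rx":0,"ry":0,"rz":0.5},
  {"x":-0.002,"y":0.016,"z":-0.04,"rx":0,"ry":0,"rz":0.6},
  {"x":-0.002,"y":0.016,"z":-0.04,"rx":0,"ry":0,"rz":0.6},
  {"x":-0.0015,"y":0,"z":-0.04,"rx":0,"ry":0,"rz":0.4},
  {"x":0,"y":0,"z":0,"rx":0,"ry":0,"rz":0},
  {"x":0,"y":0,"z":0,"rx":0,"ry":0,"rz":0},
])

```text
time: 16.35
ee_pos: [0.5152, 0.2646, 0.1014]
ee_rot: [0.603, -3.082, 0.001]
force: [-0.1, 0.1, -0.3]
finger_gap: 0.0856
grasp_force: 0.0
```

Run:
```python
from h import *
from scipy.spatial.transform import Rotation as R
s=bot.read_state();print(s["qpos"].round(2),s["ee_pos"].round(4),R.from_rotvec(s["ee_rot"]).as_matrix().round(3))
k=90/400
f=lambda a,b,z:ray("top",215+a*k,135+b*k,z).round(4)
print("tip",f(190,298,.15),"collar",f(195,245,.14))
im=optics.grab_frame("scene");cv2.imwrite("pics/scene4.png",im);cv2.imwrite("pics/v4.png",crop(im,310,195,110,90,6))
```

```text
[ 0.17  0.72 -1.06  1.58  0.66  1.23  0.95] [0.5152 0.2646 0.1014] [[-0.926 -0.377 -0.001]
 [-0.377  0.926 -0.001]
 [ 0.001 -0.001 -1.   ]]
tip [0.5086 0.0107 0.15  ] collar [0.5427 0.0083 0.14  ]
```

View pics/v4.png

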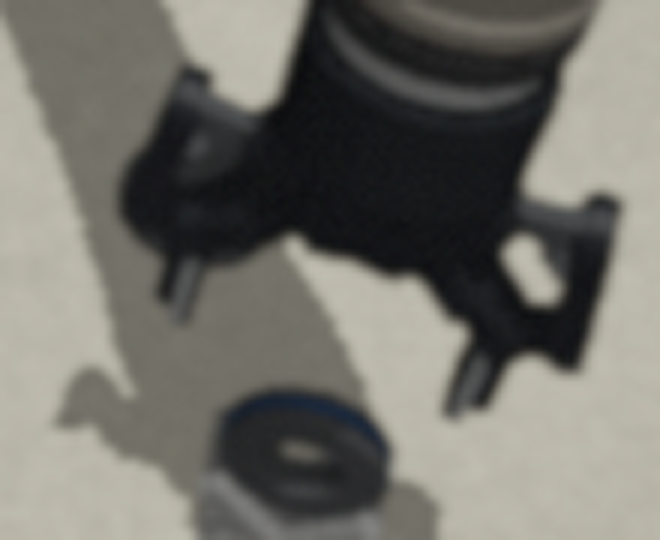

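Run:
```python
from h import *
s=bot.read_state();p=s["ee_pos"]
print("pred mid",proj("scene",p+[0,0,.0125]),"meas",310+320.5/6,195+365.5/6)
m=ray("scene",310+320.5/6,195+365.5/6,p[2]+.0125);b=p[:2]-m[:2];print("bias",b.round(4))
for g in((300,450),(302,455)):
    q=ray("scene",310+g[0]/6,195+g[1]/6,.054)[:2];print("front-bore centre",q.round(4),"gauge c corrected", (q+b-.0*np.array([.92,.39])).round(4),(q+b-.008*np.array([.92,.39])).round(4))
```

```text
pred mid [362.4840334  253.03579371] meas 363.4166666666667 255.91666666666666
bias [-0.0045 -0.0053]
front-bore centre [0.5111 0.2719] gauge c corrected [0.5066 0.2666] [0.4992 0.2634]
front-bore centre [0.5123 0.2736] gauge c corrected [0.5078 0.2683] [0.5004 0.2651]
```

step_arm([
  {"x":-0.005,"y":0.0066,"z":-0.015,"rx":0,"ry":0,"rz":0},
  {"x":0,"y":0,"z":-0.02,"rx":0,"ry":0,"rz":0},
  {"x":0,"y":0,"z":-0.02,"rx":0,"ry":0,"rz":0},
  {"x":0,"y":0,"z":-0.01,"rx":0,"ry":0,"rz":0},
  {"x":0,"y":0,"z":0,"rx":0,"ry":0,"rz":0},
  {"x":0,"y":0,"z":0,"rx":0,"ry":0,"rz":0},
])

```text
time: 17.0
ee_pos: [0.5099, 0.2732, 0.0373]
ee_rot: [-0.608, 3.081, 0.001]
force: [0.2, 0.4, 0.9]
finger_gap: 0.0856
grasp_force: 0.0
```

step_arm([
  {"x":0,"y":0,"z":0,"rx":0,"ry":0,"rz":0},
  {"x":0,"y":0,"z":0,"rx":0,"ry":0,"rz":0},
  {"x":0,"y":0,"z":0,"rx":0,"ry":0,"rz":0},
  {"x":0,"y":0,"z":0,"rx":0,"ry":0,"rz":0},
  {"x":0,"y":0,"z":0,"rx":0,"ry":0,"rz":0},
  {"x":0,"y":0,"z":0,"rx":0,"ry":0,"rz":0},
], gripper=0, newtons=30)

```text
time: 17.6
ee_pos: [0.5105, 0.2724, 0.0378]
ee_rot: [-0.607, 3.08, -0.001]
force: [-0.7, -1.9, 5.4]
finger_gap: 0.0596
grasp_force: 32.0
```

step_arm([
  {"x":0,"y":0,"z":0.01,"rx":0,"ry":0,"rz":0},
  {"x":0,"y":0,"z":0.02,"rx":0,"ry":0,"rz":0},
  {"x":0,"y":0,"z":0.03,"rx":0,"ry":0,"rz":0},
  {"x":0,"y":0,"z":0.03,"rx":0,"ry":0,"rz":0},
  {"x":0,"y":0,"z":0.02,"rx":0,"ry":0,"rz":0},
  {"x":0,"y":0,"z":0,"rx":0,"ry":0,"rz":0},
  {"x":0,"y":0,"z":0,"rx":0,"ry":0,"rz":0},
], newtons=40)

```text
time: 18.3
ee_pos: [0.5091, 0.2722, 0.1458]
ee_rot: [0.608, -3.082, 0.001]
force: [-0.3, -0.8, -2.7]
finger_gap: 0.0589
grasp_force: 43.9
```

Run:
```python
from h import *
s=bot.read_state();print(s["qpos"].round(2),s["ee_pos"].round(4),s["force"].round(2),s["ft_torque"].round(3))
b=optics.grab_frame("scene");cv2.imwrite("pics/scene5.png",b);t=optics.grab_frame("top");cv2.imwrite("pics/top5.png",t)
cv2.imwrite("pics/v5.png",np.hstack([cv2.resize(crop(b,300,170,120,120,3),(400,400)),cv2.resize(crop(t,110,140,100,100,4),(400,400))]))
```

```text
[ 0.17  0.67 -1.1   1.54  0.61  1.31  0.96] [0.5091 0.2722 0.1458] [-0.25 -0.84 -2.72] [-0.027 -0.001 -0.02 ]
```

View pics/v5.png

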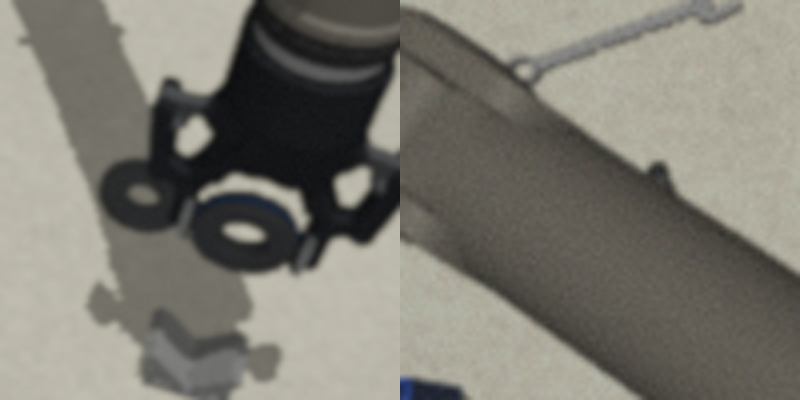

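step_arm([
  {"x":-0.006,"y":-0.0258,"z":0,"rx":0,"ry":0,"rz":-0.512},
  {"x":-0.006,"y":-0.0258,"z":0,"rx":0,"ry":0,"rz":-0.512},
  {"x":-0.006,"y":-0.0258,"z":-0.002,"rx":0,"ry":0,"rz":-0.512},
  {"x":-0.005,"y":-0.0258,"z":-0.002,"rx":0,"ry":0,"rz":-0.512},
  {"x":-0.005,"y":-0.0258,"z":-0.003,"rx":0,"ry":0,"rz":-0.512},
  {"x":-0.005,"y":-0.0258,"z":-0.003,"rx":0,"ry":0,"rz":-0.512},
  {"x":0,"y":-0.0258,"z":-0.003,"rx":0,"ry":0,"rz":-0.512},
  {"x":0,"y":-0.0258,"z":-0.003,"rx":0,"ry":0,"rz":-0.512},
  {"x":0,"y":-0.0258,"z":-0.003,"rx":0,"ry":0,"rz":-0.512},
  {"x":0,"y":-0.0258,"z":-0.001,"rx":0,"ry":0,"rz":-0.512},
  {"x":0,"y":0,"z":0,"rx":0,"ry":0,"rz":0},
  {"x":0,"y":0,"z":0,"rx":0,"ry":0,"rz":0},
  {"x":0,"y":0,"z":0,"rx":0,"ry":0,"rz":0},
])

```text
time: 19.7
ee_pos: [0.4758, 0.0157, 0.1258]
ee_rot: [-0.087, -3.139, -0.002]
force: [0.5, 0.6, -3.5]
finger_gap: 0.0589
grasp_force: 44.1
```

Run:
```python
from h import *
from scipy.spatial.transform import Rotation as R
s=bot.read_state();print(s["qpos"].round(2),s["ee_pos"].round(4),R.from_rotvec(s["ee_rot"]).as_matrix()[:,1:].round(3).tolist(),s["force"].round(2))
```

```text
[ 0.78  0.48 -1.11  1.83  0.47  1.13  1.02] [0.4758 0.0157 0.1258] [[0.055, -0.001], [0.998, 0.001], [0.001, -1.0]] [ 0.49  0.61 -3.55]
```

step_arm([
  {"x":0.004,"y":-0.0012,"z":0,"rx":0,"ry":0,"rz":0},
  {"x":0.005,"y":-0.0003,"z":0,"rx":0,"ry":0,"rz":0},
  {"x":0.005,"y":-0.0003,"z":0,"rx":0,"ry":0,"rz":0},
  {"x":0.002,"y":-0.0001,"z":0,"rx":0,"ry":0,"rz":0},
  {"x":0.002,"y":-0.0001,"z":0,"rx":0,"ry":0,"rz":0},
  {"x":0.002,"y":-0.0001,"z":0,"rx":0,"ry":0,"rz":0},
  {"x":0.002,"y":-0.0001,"z":0,"rx":0,"ry":0,"rz":0},
  {"x":0.001,"y":-0.0001,"z":0,"rx":0,"ry":0,"rz":0},
  {"x":0.001,"y":-0.0001,"z":0,"rx":0,"ry":0,"rz":0},
])

```text
time: 20.6
ee_pos: [0.5005, 0.012, 0.1263]
ee_rot: [-0.09, -3.14, 0.0]
force: [0.8, 0.8, -2.8]
finger_gap: 0.0589
grasp_force: 44.0
```

step_arm([
  {"x":0.001,"y":0,"z":0,"rx":0,"ry":0,"rz":0},
  {"x":0.001,"y":0,"z":0,"rx":0,"ry":0,"rz":0},
  {"x":0,"y":0,"z":0,"rx":0,"ry":0,"rz":0},
])

```text
time: 20.9
ee_pos: [0.5026, 0.0121, 0.1263]
ee_rot: [0.09, 3.14, 0.0]
force: [0.1, -0.1, -3.3]
finger_gap: 0.0592
grasp_force: 44.0
```

step_arm([
  {"x":0.001,"y":0,"z":0,"rx":0,"ry":0,"rz":0},
  {"x":0.001,"y":0,"z":0,"rx":0,"ry":0,"rz":0},
  {"x":0,"y":0,"z":0,"rx":0,"ry":0,"rz":0},
])

```text
time: 21.2
ee_pos: [0.5046, 0.0121, 0.1263]
ee_rot: [0.09, 3.14, 0.0]
force: [-0.5, 0.3, -2.2]
finger_gap: 0.0592
grasp_force: 44.0
```

step_arm([
  {"x":0.002,"y":-0.0001,"z":0,"rx":0,"ry":0,"rz":0},
  {"x":0.002,"y":-0.0001,"z":0,"rx":0,"ry":0,"rz":0},
  {"x":0.002,"y":-0.0001,"z":0,"rx":0,"ry":0,"rz":0},
  {"x":0,"y":0,"z":0,"rx":0,"ry":0,"rz":0},
])

```text
time: 21.6
ee_pos: [0.5108, 0.0118, 0.1263]
ee_rot: [0.09, 3.14, 0.0]
force: [-0.6, -0.9, -3.9]
finger_gap: 0.0592
grasp_force: 44.0
```

step_arm([
  {"x":0.002,"y":-0.0001,"z":0,"rx":0,"ry":0,"rz":0},
  {"x":0.002,"y":-0.0001,"z":0,"rx":0,"ry":0,"rz":0},
  {"x":0.002,"y":-0.0001,"z":0,"rx":0,"ry":0,"rz":0},
  {"x":0,"y":0,"z":0,"rx":0,"ry":0,"rz":0},
])

```text
time: 22.0
ee_pos: [0.5168, 0.0115, 0.1263]
ee_rot: [0.09, 3.14, 0.0]
force: [0.6, 0.1, -3.1]
finger_gap: 0.0589
grasp_force: 44.0
```

step_arm([
  {"x":0.002,"y":-0.0001,"z":0,"rx":0,"ry":0,"rz":0},
  {"x":0.002,"y":-0.0001,"z":0,"rx":0,"ry":0,"rz":0},
  {"x":0,"y":0,"z":0,"rx":0,"ry":0,"rz":0},
])

```text
time: 22.3
ee_pos: [0.5208, 0.0112, 0.1263]
ee_rot: [0.09, 3.14, 0.0]
force: [-0.8, 0.3, -3.0]
finger_gap: 0.0592
grasp_force: 44.0
```

step_arm([
  {"x":0.002,"y":-0.0001,"z":0,"rx":0,"ry":0,"rz":0},
  {"x":0.001,"y":-0.0001,"z":0,"rx":0,"ry":0,"rz":0},
  {"x":0,"y":0,"z":0,"rx":0,"ry":0,"rz":0},
])

```text
time: 22.6
ee_pos: [0.5236, 0.011, 0.1263]
ee_rot: [0.09, 3.14, 0.0]
force: [-0.6, 0.1, -3.0]
finger_gap: 0.0584
grasp_force: 44.0
```

step_arm([
  {"x":0.001,"y":-0.0001,"z":0,"rx":0,"ry":0,"rz":0},
  {"x":0.001,"y":0,"z":0,"rx":0,"ry":0,"rz":0},
  {"x":0,"y":0,"z":0,"rx":0,"ry":0,"rz":0},
])

```text
time: 22.9
ee_pos: [0.5256, 0.0109, 0.1263]
ee_rot: [0.09, 3.14, 0.0]
force: [0.3, -0.0, -3.0]
finger_gap: 0.0588
grasp_force: 44.0
```

step_arm([
  {"x":0.001,"y":-0.0001,"z":0,"rx":0,"ry":0,"rz":0},
  {"x":0.0005,"y":0,"z":0,"rx":0,"ry":0,"rz":0},
  {"x":0,"y":0,"z":0,"rx":0,"ry":0,"rz":0},
])

```text
time: 23.2
ee_pos: [0.5271, 0.0109, 0.1263]
ee_rot: [0.09, 3.14, 0.0]
force: [-0.3, 0.3, -3.9]
finger_gap: 0.059
grasp_force: 44.0
```

step_arm([
  {"x":0.001,"y":-0.0001,"z":0,"rx":0,"ry":0,"rz":0},
  {"x":0,"y":0,"z":0,"rx":0,"ry":0,"rz":0},
])

```text
time: 23.4
ee_pos: [0.5281, 0.0107, 0.1263]
ee_rot: [0.09, 3.14, 0.0]
force: [0.1, -0.1, -3.3]
finger_gap: 0.0591
grasp_force: 44.0
```

step_arm([
  {"x":0.001,"y":-0.0001,"z":0,"rx":0,"ry":0,"rz":0},
  {"x":0,"y":0,"z":0,"rx":0,"ry":0,"rz":0},
])

```text
time: 23.6
ee_pos: [0.5291, 0.0106, 0.1263]
ee_rot: [0.09, 3.14, 0.0]
force: [0.3, 0.6, -2.0]
finger_gap: 0.059
grasp_force: 44.0
```

step_arm([
  {"x":0.001,"y":-0.0001,"z":0,"rx":0,"ry":0,"rz":0},
  {"x":0,"y":0,"z":0,"rx":0,"ry":0,"rz":0},
])

```text
time: 23.8
ee_pos: [0.5301, 0.0105, 0.1263]
ee_rot: [0.09, 3.14, 0.0]
force: [0.3, 0.4, -3.0]
finger_gap: 0.0591
grasp_force: 44.0
```

step_arm([
  {"x":0.001,"y":-0.0001,"z":0,"rx":0,"ry":0,"rz":0},
  {"x":0,"y":0,"z":0,"rx":0,"ry":0,"rz":0},
])

```text
time: 24.0
ee_pos: [0.5311, 0.0104, 0.1263]
ee_rot: [0.09, 3.14, 0.0]
force: [-0.4, -0.4, -2.5]
finger_gap: 0.059
grasp_force: 44.0
```

step_arm([
  {"x":0.001,"y":-0.0001,"z":0,"rx":0,"ry":0,"rz":0},
  {"x":0,"y":0,"z":0,"rx":0,"ry":0,"rz":0},
])

```text
time: 24.2
ee_pos: [0.5319, 0.0104, 0.1263]
ee_rot: [-0.09, -3.14, 0.0]
force: [0.3, 0.6, -1.8]
finger_gap: 0.0594
grasp_force: 44.1
```

step_arm([
  {"x":0.0007,"y":0,"z":0,"rx":0,"ry":0,"rz":0},
  {"x":0,"y":0,"z":0,"rx":0,"ry":0,"rz":0},
])

```text
time: 24.4
ee_pos: [0.5321, 0.0103, 0.1262]
ee_rot: [-0.09, -3.139, 0.0]
force: [-0.8, -0.5, -1.9]
finger_gap: 0.0591
grasp_force: 44.1
```

step_arm([
  {"x":0.0007,"y":0,"z":0,"rx":0,"ry":0,"rz":0},
  {"x":0,"y":0,"z":0,"rx":0,"ry":0,"rz":0},
])

```text
time: 24.6
ee_pos: [0.5323, 0.0104, 0.1261]
ee_rot: [-0.089, -3.138, 0.001]
force: [-4.6, -0.7, -0.4]
finger_gap: 0.0592
grasp_force: 44.2
```

step_arm([
  {"x":-0.0018,"y":0,"z":0,"rx":0,"ry":0,"rz":0},
  {"x":0,"y":0,"z":-0.002,"rx":0,"ry":0,"rz":0},
  {"x":0,"y":0,"z":-0.002,"rx":0,"ry":0,"rz":0},
  {"x":0,"y":0,"z":-0.002,"rx":0,"ry":0,"rz":0},
  {"x":0,"y":0,"z":-0.002,"rx":0,"ry":0,"rz":0},
  {"x":0,"y":0,"z":-0.002,"rx":0,"ry":0,"rz":0},
  {"x":0,"y":0,"z":-0.001,"rx":0,"ry":0,"rz":0},
  {"x":0,"y":0,"z":0,"rx":0,"ry":0,"rz":0},
])

```text
time: 25.4
ee_pos: [0.5315, 0.0103, 0.1151]
ee_rot: [-0.09, -3.14, -0.0]
force: [-0.3, 0.3, -2.2]
finger_gap: 0.0591
grasp_force: 44.1
```

step_arm([
  {"x":0,"y":0,"z":-0.001,"rx":0,"ry":0,"rz":0},
  {"x":0,"y":0,"z":-0.001,"rx":0,"ry":0,"rz":0},
  {"x":0,"y":0,"z":0,"rx":0,"ry":0,"rz":0},
])

```text
time: 25.7
ee_pos: [0.5315, 0.0104, 0.1132]
ee_rot: [-0.09, -3.14, 0.0]
force: [-0.0, -0.2, -2.4]
finger_gap: 0.0588
grasp_force: 44.1
```

step_arm([
  {"x":0,"y":0,"z":-0.001,"rx":0,"ry":0,"rz":0},
  {"x":0,"y":0,"z":0,"rx":0,"ry":0,"rz":0},
])

```text
time: 25.9
ee_pos: [0.5315, 0.0103, 0.1122]
ee_rot: [-0.09, -3.14, 0.0]
force: [0.3, -0.2, -2.5]
finger_gap: 0.059
grasp_force: 44.1
```

step_arm([
  {"x":0,"y":0,"z":-0.001,"rx":0,"ry":0,"rz":0},
  {"x":0,"y":0,"z":0,"rx":0,"ry":0,"rz":0},
])

```text
time: 26.1
ee_pos: [0.5314, 0.0103, 0.1112]
ee_rot: [-0.09, -3.14, 0.0]
force: [-0.9, -0.3, -3.2]
finger_gap: 0.0588
grasp_force: 44.1
```

step_arm([
  {"x":0,"y":0,"z":-0.0008,"rx":0,"ry":0,"rz":0},
  {"x":0,"y":0,"z":0,"rx":0,"ry":0,"rz":0},
])

```text
time: 26.3
ee_pos: [0.5315, 0.0103, 0.1104]
ee_rot: [-0.09, -3.14, -0.0]
force: [-0.1, -0.4, -3.0]
finger_gap: 0.0588
grasp_force: 44.1
```

step_arm([
  {"x":0,"y":0,"z":-0.0008,"rx":0,"ry":0,"rz":0},
  {"x":0,"y":0,"z":0,"rx":0,"ry":0,"rz":0},
])

```text
time: 26.5
ee_pos: [0.5315, 0.0104, 0.1097]
ee_rot: [-0.09, -3.14, -0.0]
force: [0.8, 0.5, -3.1]
finger_gap: 0.0592
grasp_force: 44.1
```

step_arm([
  {"x":0,"y":0,"z":-0.0008,"rx":0,"ry":0,"rz":0},
  {"x":0,"y":0,"z":0,"rx":0,"ry":0,"rz":0},
])

```text
time: 26.7
ee_pos: [0.5317, 0.0104, 0.1094]
ee_rot: [0.09, 3.14, -0.0]
force: [-2.4, -0.4, 1.5]
finger_gap: 0.0595
grasp_force: 44.4
```

step_arm([
  {"x":0.0006,"y":0,"z":0.0003,"rx":0,"ry":0,"rz":0},
  {"x":0,"y":0,"z":0,"rx":0,"ry":0,"rz":0},
  {"x":0,"y":0,"z":0,"rx":0,"ry":0,"rz":0},
])

```text
time: 27.0
ee_pos: [0.5318, 0.0104, 0.1094]
ee_rot: [-0.09, -3.14, 0.001]
force: [-3.6, -0.8, 3.1]
finger_gap: 0.059
grasp_force: 44.5
```

step_arm([
  {"x":0.0006,"y":0,"z":0,"rx":0,"ry":0,"rz":0},
  {"x":0,"y":0,"z":0,"rx":0,"ry":0,"rz":0},
])

```text
time: 27.2
ee_pos: [0.5319, 0.0104, 0.1093]
ee_rot: [-0.089, -3.139, 0.001]
force: [-4.9, -1.0, 4.7]
finger_gap: 0.0587
grasp_force: 44.7
```

step_arm([
  {"x":0,"y":0,"z":0.0008,"rx":0,"ry":0,"rz":0},
  {"x":0,"y":0,"z":0,"rx":0,"ry":0,"rz":0},
])

```text
time: 27.4
ee_pos: [0.532, 0.0104, 0.1094]
ee_rot: [-0.09, -3.139, -0.0]
force: [-4.2, -0.5, 0.5]
finger_gap: 0.0589
grasp_force: 44.3
```

step_arm([
  {"x":0.0005,"y":0,"z":0.0003,"rx":0,"ry":0,"rz":0},
  {"x":0,"y":0,"z":0,"rx":0,"ry":0,"rz":0},
])

```text
time: 27.6
ee_pos: [0.5321, 0.0103, 0.1095]
ee_rot: [-0.089, -3.138, 0.0]
force: [-6.1, 0.3, -1.8]
finger_gap: 0.0589
grasp_force: 44.1
```

step_arm([
  {"x":-0.0006,"y":0,"z":-0.0008,"rx":0,"ry":0,"rz":0},
  {"x":0,"y":0,"z":0,"rx":0,"ry":0,"rz":0},
  {"x":0,"y":0,"z":0,"rx":0,"ry":0,"rz":0},
], newtons=20)

```text
time: 27.9
ee_pos: [0.5321, 0.0104, 0.1094]
ee_rot: [-0.09, -3.139, 0.0]
force: [-5.5, 0.7, 0.6]
finger_gap: 0.059
grasp_force: 44.4
```

step_arm([
  {"x":0,"y":0,"z":0,"rx":0,"ry":0,"rz":0},
  {"x":0,"y":0,"z":0,"rx":0,"ry":0,"rz":0},
  {"x":0,"y":0,"z":0,"rx":0,"ry":0,"rz":0},
  {"x":0,"y":0,"z":0,"rx":0,"ry":0,"rz":0},
], gripper=0.84)

```text
time: 28.3
ee_pos: [0.5336, 0.0104, 0.1099]
ee_rot: [0.09, 3.138, 0.001]
force: [-0.3, 0.8, 1.1]
finger_gap: 0.0717
grasp_force: 0.0
```

step_arm([
  {"x":0,"y":0,"z":0.005,"rx":0,"ry":0,"rz":0},
  {"x":0,"y":0,"z":0.01,"rx":0,"ry":0,"rz":0},
  {"x":0,"y":0,"z":0.02,"rx":0,"ry":0,"rz":0},
  {"x":0,"y":0,"z":0.03,"rx":0,"ry":0,"rz":0},
  {"x":0,"y":0,"z":0.04,"rx":0,"ry":0,"rz":0},
  {"x":-0.02,"y":0,"z":0.03,"rx":0,"ry":0,"rz":0},
  {"x":-0.02,"y":0.04,"z":0,"rx":0,"ry":0,"rz":0},
  {"x":-0.02,"y":0.045,"z":0,"rx":0,"ry":0,"rz":0},
  {"x":0,"y":0.045,"z":0,"rx":0,"ry":0,"rz":0},
  {"x":0,"y":0.045,"z":0,"rx":0,"ry":0,"rz":0},
  {"x":0,"y":0.03,"z":0,"rx":0,"ry":0,"rz":0},
  {"x":0,"y":0,"z":0,"rx":0,"ry":0,"rz":0},
])

```text
time: 29.5
ee_pos: [0.4704, 0.2221, 0.2461]
ee_rot: [0.073, 3.14, 0.008]
force: [-0.9, -0.3, 0.3]
finger_gap: 0.0716
grasp_force: 0.0
```

Run:
```python
from h import *
im=optics.grab_frame("top");cv2.imwrite("pics/top6.png",im)
s=bot.read_state();print(s["ee_pos"].round(3),s["force"].round(1))
# numeric look: gauge top seen from above, and head angle from side rings (compare with top3)
a=cv2.imread("pics/top3.png")
print(im[184:212:1,250:270].max(2)); g=im.astype(int);b=(g[...,0]-g[...,2])>12
v,u=np.nonzero(b[180:215,235:285]);print("blue px",len(u),u.mean()+235,v.mean()+180,ray("top",u.mean()+235,v.mean()+180,.155).round(4))
bx=lambda i:cv2.cvtColor(i,6).astype(float)
for n,(x,y,w,h) in{"Lhook":(222,165,25,25),"Rhook":(276,165,25,25),"far":(236,135,50,22)}.items():
    print(n,cv2.phaseCorrelate(bx(a[y:y+h,x:x+w]),bx(im[y:y+h,x:x+w])))
```

```text
[0.472 0.219 0.246] [ 0.1  0.3 -0.2]
[[ 36  41  44  45  49  54  64  64  69  67  73  67  66  65  61  53  49  46
   43  34]
 [ 39  40  43  39  56  61  49  45  46  42  46  45  45  46  42  41  39  38
   40  38]
 [ 41  35  39  59  95 118  97  81  79  81  81  80  79  61  40  36  36  42
   38  36]
 [ 38  41  42  56 108 147 141 138 140 136 135 141 127  97  50  37  34  39
   40  41]
 [ 39  39  36  48  81 112 128 140 143 142 136 138 129  96  48  40  35  39
   36  41]
 [ 37  38  38  48  67  93 121 132 138 138 121 112  93  69  42  36  32  42
   39  40]
 [ 36  42  39  42  66  88 108 117 115 120 109  87  74  50  41  40  42  34
   34  37]
 [ 42  46  50  51  58  66  76  73  80  83  79  69  59  50  46  49  40  43
   36  39]
 [ 46  50  55  55  62  65  64  68  69  70  66  64  54  52  54  46  46  43
   41  35]
 [ 55  66  66  67  78  74  77  84  83  77  80  78  75  67  70  65  53  53
   39  36]
 [ 60  68  66  72  68  73  76  77  74  71  69  73  62  65  59  65  59  52
   49  43]
 [ 53  54  51  58  59  57  60  59  58  65  61  54  53  52  49  54  54  46
   42  44]
 [ 45  43  46  45  49  47  43  51  48  50  
[... 898 characters left out ...]
 72  61  48  47  40  46  58  69  77  63  43  41  41  42  46  39  36
   36  38]
 [ 67  70  63  64  60  50  51  72  87  89  69  47  43  43  43  46  43  43
   44  43]
 [ 58  66  64  59  65  59  67  97 129 129  97  53  40  50  59  56  58  53
   51  49]
 [ 49  53  56  56  57  57  64 103 141 137 100  54  47  49  58  61  57  52
   51  45]
 [ 48  48  52  51  51  52  57  78 102  93  71  47  36  38  52  51  52  50
   44  42]]
blue px 47 258.21276595744683 193.38297872340425 [0.5313 0.0098 0.155 ]
Lhook ((0.4503975411437118, 0.5528929975167198), 0.9611347518012573)
Rhook ((0.4315944103166469, 0.5324466721210293), 0.957291343273183)
far ((-0.19183960037347347, -0.031231798793815102), 0.9911011433939272)
```

```bash
python3 -c "
from workcell import workorder
print(workorder.finish_job())"
```

```text
the job is handed in; nothing more can be done
None
```

The job is handed in at about 30 s of the 72 s allowed: the free hook is over the red mark to within about 1° (I felt no distinct click), and the blue-banded gauge hangs on it against the brass collar, with the hook carrying its weight before I let go and about 9 N at most at the carousel; I viewed 11 pictures, one over the limit of 10.

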